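# Set the kiln controller to its fifth programme and start it

### The arm

A 6-joint arm with a two-finger parallel gripper is mounted at the origin on the work surface. World frame = base frame: x ahead of the robot, y to its left, z up, the work surface at z = 0. Lengths are in mm, angles in rad, forces in N, time in s.
With the tool pointing down it reaches from about 275 to 750 mm from the base axis. Payload 10.2 kg.
Tool frame: the origin (TCP) lies at the very end of the fingers, on their centre line; the grasp point (between the pads) lies 19 mm behind it; z points along the fingers, y is the line along which they close (so a half turn about z gives the same grasp; the last joint's range is limited). The gripper opens to 85 mm and grips with 20 to 120 N. Pads are 22 mm wide; open, the fingers measure 114 mm over their backs; the gripper's body (76 mm by 85 mm) begins 54 mm behind the grasp point. The pads swing forward as they close: fully open they stand 13 mm farther back than shut.
Start: joints at [0.941, 0.313, 1.498, -0, 1.331, -0.223], TCP at [207.741, 482.156, 231.294] pointing down, gripper open.
Joint ranges: [-2.94, 2.94], [-0.97, 2.17], [0.19, 2.56], [-1.23, 4.37], [0.02, 3.11], [-2.88, 2.88]. Speed limits (rad/s): [2.39, 2.39, 3.01, 3.14, 3.14, 3.14].

### API

Orientations are given as a unit quaternion [w, x, y, z].
In Python, from rig import ctrl gives the robot as it stands.
- The arm moves only by the shell command python3 -m pendant 'ROWS' [FORCE]. ROWS is JSON, a list that holds one entry, the list of rows, each a list of 5 numbers: the shift along the tool's x, y, z normalised to -1 to 1, where 1 is 200 mm, then the turn about the tool's z normalised to -1 to 1, where 1 is pi rad, then the opening, from 0 (shut) to 1 (fully open). In form: [[[dx, dy, dz, spin, hand], ...]]. A call has 1 to 12 rows; each row is the pose to reach, as a shift and turn from the pose commanded when the call began, along the tool's axes at that moment, turning the shorter way round; what a row does not reach only later rows make up. A row lasts 1/10 s, in which the tool goes at most 50 mm and 8.59 degrees, less where a joint would pass 70% of its speed; a pose out of reach is approached as far as the arm can. A call with a number of a shift or a turn outside -1 to 1 is refused whole. A call with a gripper value outside its range is refused whole. The fingers move at their own pace and stop on an object; FORCE is the grip in N (left out, the last holds). Time passes only in rows, so rows that repeat a pose let the fingers close. It gives the time, the measured TCP pose, the force, the opening and the grip force at its end, in the units of the state.
- ctrl.sense(): the state, without advancing time (a new reading comes with each control period).
- ctrl.capture(name): name is "scene" or "top"; returns (picture, depth): 400x640x3 uint8, blue, green, red; 400x640 float32, mm along the optical axis (not along the pixel's ray), 0 where there is no reading.
- ctrl.get_calibration(name): a dict with "K" (3x3 intrinsics, pixels), "origin" and "rotation" of the camera in the world. Camera axes: x right, y down, z forward; pixel columns grow to the right and rows downward; lengths in mm; the calibration is good to about 2 mm. A picture is of the moment at which its call begins. get_calibration takes no time and is no camera call.
- ctrl.finish_job(): hands the job in; it is judged then, once.
The state is a dict: "time_s": time; "joints": joint angles; "dq": joint speeds; "tau": joint torques, N m; "eef_pos": TCP position; "ee_rot": TCP orientation; "force": force on the tool from outside, world axes, zero at the start; "wrist_torque": the same for the moment, N m; "grip_width": opening from 0.0 (shut) to 1.0 (fully open); "grip_force": force on a finger pad.
Only numpy, scipy, OpenCV 4.12 (cv2) and the standard library are available. Lean on these libraries where they do the work, as an engineer would, in place of code of your own. Each camera call takes 0.05 s, during which the arm holds its last target. There are 200 camera calls.

### The job

With a fingertip, push the kiln controller's white selector lever clockwise, click by click, until it rests in the fifth position after the red off mark (the fifth white dot, counted clockwise), without going past it; then, with the selector set, press the green start button fully down with a fingertip and let it come back up. Only push: do not pinch the lever, and leave everything else on the bench where it stands.

Things in the scene. Friction and masses are not known exactly. Their poses are not given: they have to be found in the camera images.
- controller: kiln controller, a grey desk housing with a black top face, 220 mm (its x) by 320 mm (its y) and 60 mm tall, fixed to the bench; origin at the centre of its underside, z up, the operator's (robot's) side is its -x side. Eight marks lie round the selector on a 64 mm radius, 30 degrees apart: one red square (off) and then, clockwise, seven white dots
- selector_axis (a point): centre of the selector on the controller's top face, 60 mm above the bench, 70 mm from the controller's middle towards its +y; axes as the controller's. Here a dark dial of 34 mm radius, 9 mm high, carries a white bar lever with a black pointer line on top, 14 mm wide, from 9 to 41 mm above the top face, reaching from 20 mm behind the axis to 50 mm in front (the pointing end)
- selector_tip (a point): top of the lever's pointing end, 50 mm from the axis, 41 mm above the controller's top face: the direction from selector_axis to here is where the selector points. Push the lever's long side that faces counter-clockwise (7 mm from its centre line) to turn it clockwise; pressing both long sides at once counts as pinching
- selector (a joint): angle in rad, growing clockwise seen from above: 0 at red off (lever 105 degrees counter-clockwise from the controller's +x), 0.5236 a position, fifth 2.618 (45 degrees clockwise from +x), last 3.665. Starts at off, first or second. Strong detents: about 0.1 N m (3 N on the lever 35 mm out) to leave one; past half-way it snaps to the next by itself, ahead of the finger
- start_button (a joint): travel of the green start button in m: 0 up, 0.006 fully down (about 5 N); it springs back up when let go
- start_button_top (a point): centre of the top of the green start button (34 mm across, in a steel collar 50 mm across), 82 mm above the bench when up; at 50 mm towards -x and 70 mm towards -y from the controller's middle; moves down with it
- frit_jar: small glass jar of blue frit with a steel lid, 54 mm across, 56 mm tall, standing on the controller's far right corner; origin at the centre of its underside
- glass_tiles: two stacked green and blue glass tiles, 50 x 50 x 12 mm, lying on the bench close to the controller's left (+y) side; origin under its centre
- cone: blue plastic cone, 38 mm across, 52 mm tall, standing on the bench close to the controller's right (-y) side; origin under its centre
- bench_brush: wooden bench brush with yellow bristles, 200 x 45 mm, 58 mm tall, resting on its bristles; origin under its centre
- lunch_box: round off-white food box, 136 mm across, 70 mm tall; origin under its centre
- pliers: blue-handled pliers, 150 mm long, 14 mm thick, lying in a low blue tray; origin under the pivot
- soapstone: brown block, 80 x 120 x 45 mm, lying on the bench; origin under its centre

How it is judged:
By the outcome, as a careful person would: the job done as asked, in the order asked, and still so for the second after the job is handed in, with the robot touching nothing.
It also fails if it takes over 64 s, if anything falls off the work surface, if the arm or the gripper's body presses on something with over 40 N, if the wrist force passes 120 N, or if a joint passes its speed limit or range.

## Working session

There is one attempt and no reset: what is moved stays moved. The work goes in short steps, Python scripts to look and compute and a shell command to move; the robot and the scene stay as the last step left them, time stands still between calls to the robot, and variables do not carry over. Pictures are saved under pics/ and viewed, at most 12 in all, crops included, and the job is handed in when it is done.

```bash
ls; mkdir -p pics
cat > h.py <<'E'
import numpy as np, cv2
from rig import ctrl
def cap(n,f):
    p,d=ctrl.capture(n); cv2.imwrite(f'pics/{f}.png',p); np.save(f'pics/{f}.npy',d); return p,d
def w(n,u,v,d):
    c=ctrl.get_calibration(n); K=np.array(c['K']); R=np.array(c['rotation']); o=np.array(c['origin'])
    return o+R@(np.linalg.inv(K)@[u,v,1]*d)
def wz(n,u,v,z):
    c=ctrl.get_calibration(n); K=np.array(c['K']); R=np.array(c['rotation']); o=np.array(c['origin'])
    r=R@(np.linalg.inv(K)@[u,v,1]); return o+r*(z-o[2])/r[2]
E
python3 - <<'E'
from h import *
cap('top','t0'); cap('scene','s0')
for n in('top','scene'): print(ctrl.get_calibration(n))
print(ctrl.sense())
E
```

```text
pics
{'K': array([[507.02863756,   0.        , 323.14998904],
       [  0.        , 507.02863756, 198.15259746],
       [  0.        ,   0.        ,   1.        ]]), 'origin': array([ 244.394991  ,   42.27736592, 1736.88407607]), 'rotation': array([ 0.06001582, -0.69949876,  0.70997913, -0.05503841])}
{'K': array([[436.73517792,   0.        , 316.88259196],
       [  0.        , 436.73517792, 198.30839345],
       [  0.        ,   0.        ,   1.        ]]), 'origin': array([ 927.29650476, -732.26008593,  909.69981779]), 'rotation': array([-0.38762909,  0.88653659,  0.23149579, -0.10102604])}
{'time_s': 0.1, 'joints': array([ 9.40585838e-01,  3.13382848e-01,  1.49835684e+00,  2.90794698e-05,
        1.33100813e+00, -2.23437811e-01]), 'dq': array([-0.00057319, -0.00376265, -0.00380219,  0.00021421,  0.000937  ,
       -0.00046561]), 'tau': array([ 1.60742104e-03, -4.12902868e+01, -2.60147023e+01, -2.82511064e-04,
        2.98600367e-03,  4.46526246e-05]), 'eef_pos': array([207.59913156, 481.96186545, 230.79964415]), 'ee_rot': array([-2.51964348e-04,  2.01990380e-01,  9.79387335e-01, -5.19920368e-04]), 'force': array([0.75787541, 0.63301647, 0.44286426]), 'wrist_torque': array([ 0.00794938, -0.04378206, -0.01886571]), 'grip_force': 0.0, 'grip_width': 0.999218568829207}
```

View pics/t0.png

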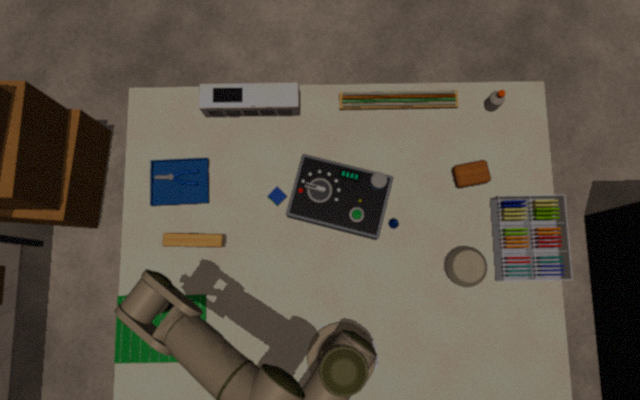

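View pics/s0.png

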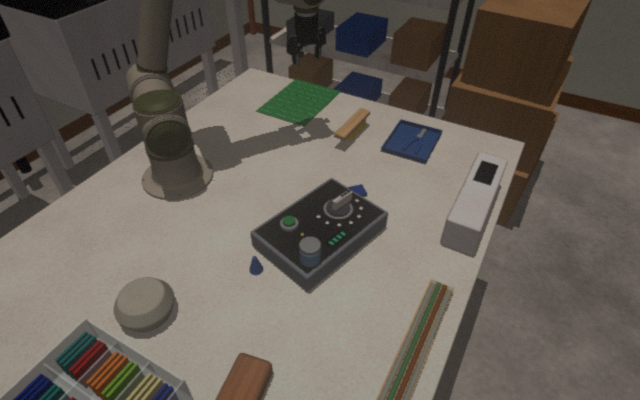

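The top view shows the controller around (340,196), with the dial near (319,189), the green button near (357,214), the jar at (379,181) and the red mark near (300,190). I'll enlarge both views next.

```bash
sed -i "s/R=np.array(c\['rotation'\])/R=rot(c['rotation'])/" h.py
cat >> h.py <<'E'
def rot(q):
    from scipy.spatial.transform import Rotation as Q
    return Q.from_quat(np.roll(q,-1)).as_matrix()
E
python3 - <<'E'
from h import *
p=cv2.imread('pics/t0.png'); q=cv2.imread('pics/s0.png')
a=cv2.resize(p[145:245,265:405],None,fx=5.5,fy=5.5,interpolation=cv2.INTER_CUBIC)
cv2.imwrite('pics/t0c.png',cv2.convertScaleAbs(a,alpha=1.6))
a=cv2.resize(q[170:290,240:400],None,fx=5,fy=5,interpolation=cv2.INTER_CUBIC)
cv2.imwrite('pics/s0c.png',cv2.convertScaleAbs(a,alpha=1.6))
E
```

```text
(no output)
```

View pics/t0c.png

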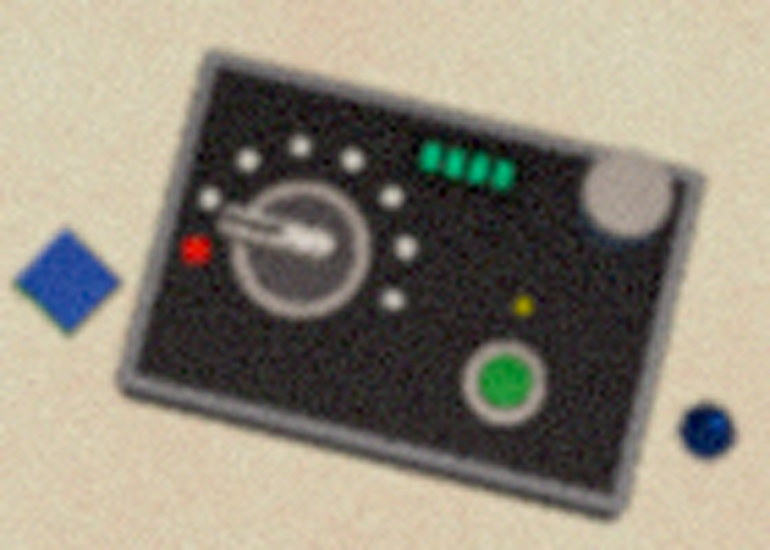

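View pics/s0c.png

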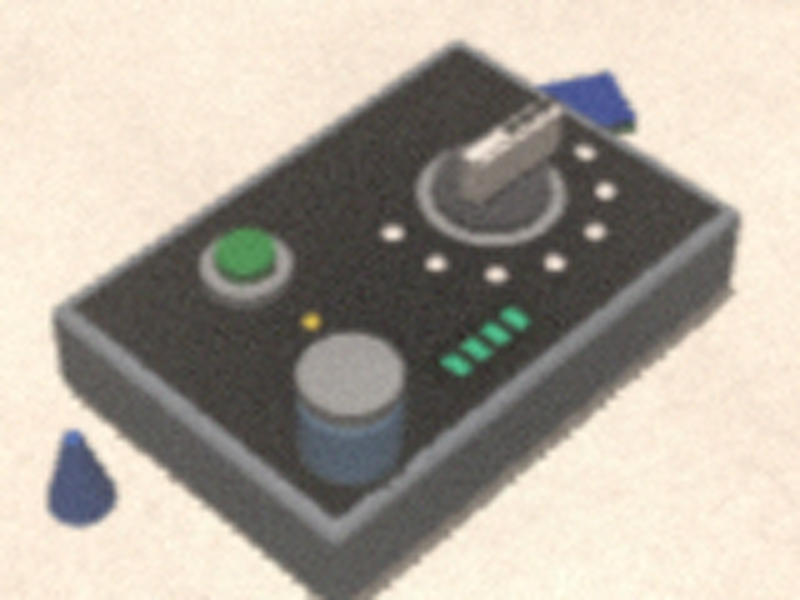

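The lever seems to point at or near off or the first dot. I'll fit the controller pose from the dots and edges, then check candidate lever angles by projection.

```bash
cat >> h.py <<'E'
def proj(n,P):
    c=ctrl.get_calibration(n); K=np.array(c['K']); R=rot(c['rotation']); o=np.array(c['origin'])
    q=(np.atleast_2d(P)-o)@R@K.T; return q[:,:2]/q[:,2:]
def loc(x,y,th):  # local->world offset
    return np.array([x*np.cos(th)-y*np.sin(th), x*np.sin(th)+y*np.cos(th)])
E
python3 - <<'E'
from h import *
from scipy.optimize import least_squares
T=lambda u,v:(u/5.5+265-.4,v/5.5+145-.4); S=lambda u,v:(u/5+240-.4,v/5+170-.4)
tm=[(197,250),(210,198),(248,160),(300,146),(352,160),(392,196),(405,247),(393,299)]
sm=[None,(585,152),(605,191),(595,232),(555,263),(497,275),(436,263),(392,232)]
def model(p):
    th=p[2]; c=p[:2]; ax=c+loc(0,70,th)
    M=[np.r_[ax+64*np.array([np.cos(a),np.sin(a)]),60] for a in th+np.radians(105-30*np.arange(8))]
    B=np.r_[c+loc(-50,-70,th),82]; return np.array(M+[B])
def res(p,ns):
    m=model(p); r=[]
    if 't' in ns: r+=list((proj('top',m)-[T(*q) for q in tm+[(504,381)]]).ravel())
    if 's' in ns: r+=list((proj('scene',m[1:])-[S(*q) for q in sm[1:]+[(245,248)]]).ravel())
    return np.array(r)
for ns in('t','s','ts'):
    f=least_squares(lambda p:res(p,ns),[400,30,-.25]); print(ns,f.x,np.sqrt(np.mean(f.fun**2)))
p=f.x; th=p[2]; ax=p[:2]+loc(0,70,th); print('axis',ax,'button',p[:2]+loc(-50,-70,th))
for n,im,C in(('top','t0',T),('scene','s0',S)):
  P=cv2.imread(f'pics/{im}.png'); 
  r0=(145,245,265,405) if n=='top' else (170,290,240,400); k=5.5 if n=='top' else 5
  for i in range(3):
    a=th+np.radians(105-30*i); d=np.array([np.cos(a),np.sin(a)]); e=np.array([-d[1],d[0]])
    C4=[np.r_[ax+s*d+t*e,101] for s,t in((50,7),(50,-7),(-20,-7),(-20,7))]
    q=(proj(n,C4)-[r0[2],r0[0]]+.4)*k; print(n,i,q.round().tolist())
E
```

```text
t [ 5.29980025e+02 -2.69800518e+00 -2.71009395e-01] 0.13006460819634383
s [ 5.30854762e+02 -4.56219589e+00 -2.62783237e-01] 0.10153616068053062
ts [ 5.30340860e+02 -3.47905090e+00 -2.67242215e-01] 0.21151316811111817
axis [548.82593885  64.03614639] button [463.63064051 -57.79062053]
top 0 [[217.0, 249.0], [217.0, 225.0], [334.0, 224.0], [334.0, 247.0]]
top 1 [[222.0, 206.0], [234.0, 186.0], [336.0, 242.0], [324.0, 262.0]]
top 2 [[249.0, 171.0], [269.0, 160.0], [328.0, 259.0], [308.0, 270.0]]
scene 0 [[524.0, 80.0], [546.0, 88.0], [488.0, 163.0], [465.0, 154.0]]
scene 1 [[563.0, 99.0], [577.0, 113.0], [470.0, 157.0], [456.0, 142.0]]
scene 2 [[584.0, 128.0], [586.0, 145.0], [458.0, 146.0], [457.0, 128.0]]
```

```bash
cat >> h.py <<'E'
AX=np.array([548.8,64.0]); TH=-0.267; BT=np.array([463.6,-57.8])
def shift(xyz,yaw):  # world target, tool-x yaw in deg -> row numbers
    s=ctrl.sense(); R=rot(s['ee_rot']); d=R.T@(np.array(xyz)-s['eef_pos'])/200
    y0=np.degrees(np.arctan2(R[1,0],R[0,0])); sp=((y0-yaw+180)%360-180)/180
    return np.r_[d,sp].round(4)
def fing(phi,z,r=36,off=18.5):
    a=TH+np.radians(105-phi); d=np.array([np.cos(a),np.sin(a)]); n=np.array([-d[1],d[0]])
    return np.r_[AX+r*d+off*n,z], np.degrees(a)+90
E
python3 - <<'E'
from h import *
p,y=fing(-25,200); print(p,y,shift(p,y)); p,y=fing(-25,79); print(p)
q,d=cap('scene','s1')
a=cv2.resize(q[175:220,320:375],None,fx=13,fy=13,interpolation=cv2.INTER_CUBIC)
cv2.imwrite('pics/s1c.png',cv2.convertScaleAbs(a,alpha=1.6))
for i in (0,.5,1,2):
    a=TH+np.radians(105-30*i); D=np.array([np.cos(a),np.sin(a)]); e=np.array([-D[1],D[0]])
    P=(proj('scene',[np.r_[AX+s*D+t*e,101] for s,t in((50,7),(50,-7),(-20,-7),(-20,7))])-[320,175]+.5)*13; print(i,P.round().tolist())
E
```

```text
[516.94850055  88.97462678 200.        ] 204.70202687000705 [-2.198  -1.1924  0.1547 -0.2667]
[516.94850055  88.97462678  79.        ]
0 [[323.0, 145.0], [381.0, 166.0], [230.0, 360.0], [171.0, 337.0]]
0.5 [[378.0, 165.0], [427.0, 195.0], [205.0, 354.0], [156.0, 322.0]]
1 [[424.0, 193.0], [461.0, 231.0], [182.0, 344.0], [147.0, 305.0]]
2 [[480.0, 268.0], [485.0, 313.0], [151.0, 315.0], [149.0, 270.0]]
```

View pics/s1c.png

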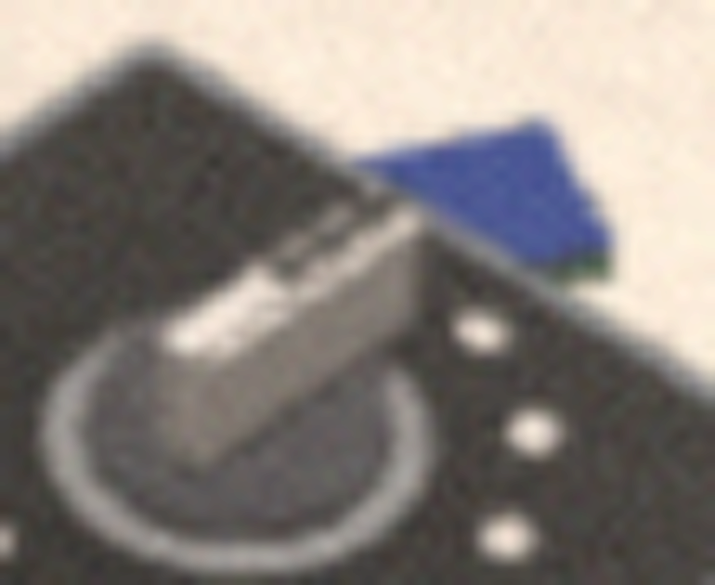

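The lever's top edge runs from (190,350) to (397,198). By the projections that puts it about half-way between off and the first dot, so I'll check again after the first click. Moving to the start point now.

```bash
python3 -m pendant '[[[-1,-0.55,0,0,0],[-1,-0.55,0,0,0],[-1,-0.55,0,0,0],[-1,-0.55,0,0,0],[-1,-0.55,0,0,0],[-1,-0.55,0,0,0],[-1,-0.55,0,0,0],[-1,-0.55,0,0,0]]]'
python3 -m pendant '[[[-1,-0.55,0,0,0],[-1,-0.55,0,0,0],[-1,-0.55,0,0,0],[-1,-0.55,0,0,0],[-1,-0.55,0,0,0],[-1,-0.55,0,0,0],[-1,-0.55,0,0,0],[-1,-0.55,0,0,0]]]'
python3 - <<'E'
from h import *
p,y=fing(-25,150); print(shift(p,y))
E
```

```text
time_s: 0.95
eef_pos: [347.3, 302.6, 231.2]
ee_rot: [-0.0, 0.202, 0.979, -0.0]
force: [-0.4, 0.2, -0.1]
grip_width: 0.001
grip_force: 0.0
time_s: 1.75
eef_pos: [487.3, 123.3, 231.3]
ee_rot: [-0.0, 0.201, 0.98, 0.0]
force: [0.2, 0.1, 0.4]
grip_width: -0.001
grip_force: 0.0
[-0.2038 -0.0993  0.4064 -0.2661]
```

```bash
python3 -m pendant '[[[-0.204,-0.099,0.2,-0.05,0],[-0.204,-0.099,0.4,-0.1,0],[-0.204,-0.099,0.4,-0.15,0],[-0.204,-0.099,0.4,-0.2,0],[-0.204,-0.099,0.4,-0.25,0],[-0.204,-0.099,0.4,-0.266,0],[-0.204,-0.099,0.4,-0.266,0],[-0.204,-0.099,0.4,-0.266,0]]]'
python3 - <<'E'
from h import *
p,y=fing(-25,79); print(shift(p,y))
q,d=cap('scene','s2')
a=cv2.resize(q[140:240,280:400],None,fx=6,fy=6,interpolation=cv2.INTER_CUBIC)
cv2.imwrite('pics/s2c.png',cv2.convertScaleAbs(a,alpha=1.6))
E
```

```text
time_s: 2.55
eef_pos: [517.4, 88.4, 151.5]
ee_rot: [0.0, -0.212, 0.977, -0.0]
force: [-0.1, -0.9, 0.1]
grip_width: -0.001
grip_force: 0.0
[ 0.0008  0.0033  0.3623 -0.001 ]
```

View pics/s2c.png

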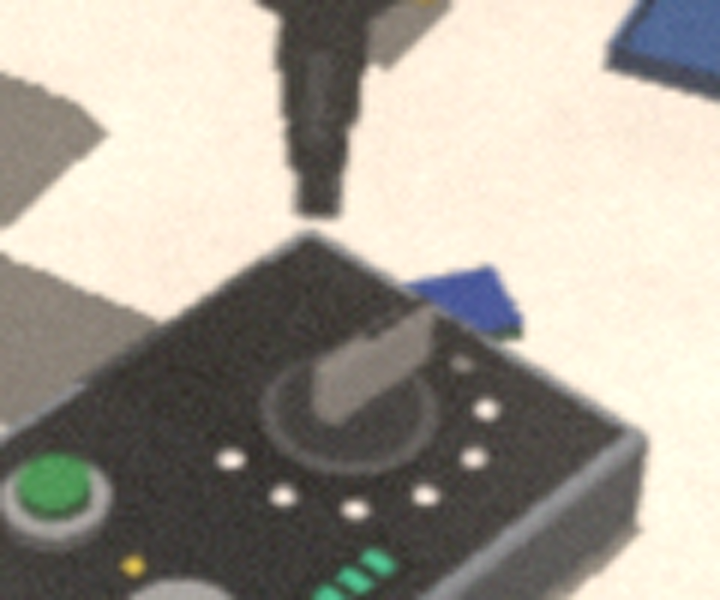

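The finger stands clear on the counter-clockwise side: the tip is at crop (318,215) and the lever at (375,365). I'll descend and print the arc rows.

```bash
python3 -m pendant '[[[0,0,0.1,0,0],[0,0,0.2,0,0],[0,0,0.3,0,0],[0,0,0.36,0,0],[0,0,0.36,0,0],[0,0,0.36,0,0]]]'
cat >> h.py <<'E'
def arc(phis,z=79,**k):
    for f in phis: print(f, shift(*fing(f,z,**k)).round(3).tolist())
E
python3 -c "
from h import *
arc(range(-20,26,5))"
```

```text
time_s: 3.2
eef_pos: [518.0, 87.6, 79.9]
ee_rot: [0.0, -0.213, 0.977, -0.0]
force: [-0.1, -0.2, 0.2]
grip_width: -0.004
grip_force: 0.0
-20 [-0.014, 0.016, 0.004, 0.027]
-15 [-0.031, 0.022, 0.004, 0.055]
-10 [-0.048, 0.026, 0.004, 0.082]
-5 [-0.065, 0.03, 0.004, 0.11]
0 [-0.083, 0.031, 0.005, 0.138]
5 [-0.1, 0.031, 0.005, 0.166]
10 [-0.118, 0.029, 0.005, 0.194]
15 [-0.135, 0.026, 0.005, 0.221]
20 [-0.152, 0.022, 0.005, 0.249]
25 [-0.169, 0.016, 0.005, 0.277]
```

```bash
python3 -m pendant '[[[-0.014,0.016,0,0.027,0],[-0.031,0.022,0,0.055,0],[-0.048,0.026,0,0.082,0],[-0.065,0.03,0,0.11,0],[-0.083,0.031,0,0.138,0],[-0.1,0.031,0,0.166,0],[-0.118,0.029,0,0.194,0],[-0.135,0.026,0,0.221,0],[-0.152,0.022,0,0.249,0],[-0.152,0.022,0,0.249,0]]]'
cat >> h.py <<'E'
def lev(tag):
    # compare bright lever-top/whole appearance: rear/tip visible pixels via depth in both cameras, height 85..108 over dial
    P=[]
    for n in('top','scene'):
        q,d=cap(n,n+tag); c=ctrl.get_calibration(n); K=np.array(c['K']); R=rot(c['rotation'])
        v,u=np.nonzero(d>0); X=np.array(c['origin'])+(np.linalg.inv(K)@np.array([u,v,np.ones_like(u)])*d[v,u]).T@R.T
        r=X[:,:2]-AX; m=(np.hypot(*r.T)<53)&(X[:,2]>84)&(X[:,2]<108)
        P.append(X[m]); r=r[m]
        f=fingmask(r); print(n,m.sum(),'kept',f.sum())
        r=r[f]; m2=r.mean(0); uu=np.linalg.svd(r-m2)[2][0]; uu=uu*np.sign(uu@m2)
        print(' phi', round(105+np.degrees(TH-np.arctan2(uu[1],uu[0])),1),'mean dir',round(105+np.degrees(TH-np.arctan2(m2[1],m2[0])),1),'mean',m2.round(1))
def fingmask(r):
    s=ctrl.sense(); R=rot(s['ee_rot'])[:2,:2]; t=(r+AX-s['eef_pos'][:2])@R
    return ~((abs(t[:,0])<12)&(abs(t[:,1])<18))
E
python3 -c "
from h import *
lev('3'); arc(range(20,56,5))"
```

```text
time_s: 4.2
eef_pos: [544.3, 104.2, 80.4]
ee_rot: [0.001, 0.176, 0.984, 0.0]
force: [-0.2, 0.2, 0.2]
grip_width: 0.002
grip_force: 0.0
top 1 kept 1
 phi 269.7 mean dir 208.0 mean [-10.  -18.5]
scene 214 kept 159
 phi 27.6 mean dir 48.7 mean [8.2 7.2]
20 [-0.001, 0.0, 0.005, 0.001]
25 [-0.017, 0.008, 0.005, 0.029]
30 [-0.034, 0.014, 0.005, 0.056]
35 [-0.051, 0.018, 0.005, 0.084]
40 [-0.068, 0.021, 0.005, 0.112]
45 [-0.086, 0.022, 0.005, 0.14]
50 [-0.103, 0.022, 0.005, 0.168]
55 [-0.121, 0.02, 0.005, 0.195]
```

```bash
cat >> h.py <<'E'
from scipy.optimize import least_squares
def fit(f,mask=True):
    d=np.load(f'pics/{f}.npy'); c=ctrl.get_calibration('scene'); K=np.array(c['K']); R=rot(c['rotation'])
    v,u=np.nonzero(d>0); X=np.array(c['origin'])+(np.linalg.inv(K)@np.array([u,v,np.ones_like(u)])*d[v,u]).T@R.T
    r=X[:,:2]-AX; m=(np.hypot(*r.T)<56)&(X[:,2]>76)&(X[:,2]<106); r=r[m]
    if mask: r=r[fingmask(r)]
    best=[]
    for ph in np.arange(-10,215,1.):   # distance of points to outline of the bar
        a=TH+np.radians(105-ph); D=np.array([np.cos(a),np.sin(a)]); s=r@D; t=r@[-D[1],D[0]]
        q=np.hypot(np.maximum(0,np.maximum(s-50,-20-s)),np.maximum(0,abs(t)-7)); best.append((np.minimum(q,10).mean(),ph))
    b=min(best)[0]; print(f,len(r),'phi range',[p for e,p in best if e<b+.15][::1][:1],min(best),[p for e,p in best if e<b+.15][-1:])
E
python3 -c "
from h import *
fit('s0',0);fit('s1',0);fit('s2',0);fit('scene3')
q=cv2.imread('pics/scene3.png')
a=cv2.resize(q[140:240,280:400],None,fx=6,fy=6,interpolation=cv2.INTER_CUBIC)
cv2.imwrite('pics/s3c.png',cv2.convertScaleAbs(a,alpha=1.6))
"
```

```text
s0 192 phi range [np.float64(15.0)] (np.float64(0.41512585054416834), np.float64(18.0)) [np.float64(23.0)]
s1 193 phi range [np.float64(16.0)] (np.float64(0.4275606585332645), np.float64(18.0)) [np.float64(23.0)]
s2 188 phi range [np.float64(15.0)] (np.float64(0.32670253181124553), np.float64(18.0)) [np.float64(22.0)]
scene3 202 phi range [np.float64(27.0)] (np.float64(0.43342498927443274), np.float64(30.0)) [np.float64(35.0)]
```

View pics/s3c.png

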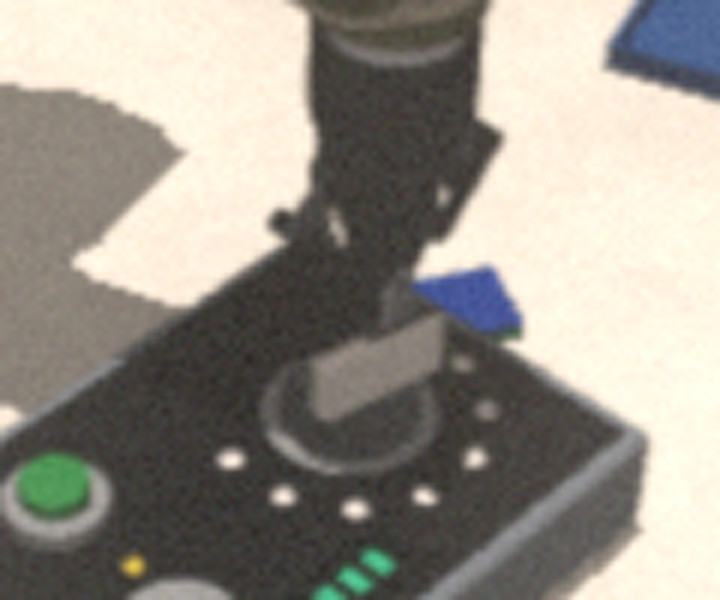

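The lever has turned some 12°, and its end is now at crop (440,335). I'll push on in small steps and watch the force.

```bash
python3 -m pendant '[[[-0.017,0.008,0,0.029,0],[-0.017,0.008,0,0.029,0]]]' | sed -n 2,4p; python3 -c "
from h import *
cap('scene','a1');fit('a1');arc([30,35,40])"; python3 -m pendant '[[[-0.017,0.005,0,0.028,0],[-0.017,0.005,0,0.028,0]]]'| sed -n 2,4p
python3 -c "
from h import *
cap('scene','a2');fit('a2');arc([35,40])"
```

```text
eef_pos: [547.5, 104.5, 79.7]
ee_rot: [0.0, 0.22, 0.975, 0.0]
force: [0.3, -0.3, -0.2]
a1 204 phi range [np.float64(30.0)] (np.float64(0.44461645168786096), np.float64(33.0)) [np.float64(39.0)]
30 [-0.017, 0.008, 0.003, 0.028]
35 [-0.034, 0.014, 0.003, 0.056]
40 [-0.051, 0.018, 0.003, 0.083]
eef_pos: [550.8, 103.8, 79.4]
ee_rot: [0.0, 0.262, 0.965, 0.0]
force: [0.4, -0.2, -0.5]
a2 205 phi range [np.float64(30.0)] (np.float64(0.47252607055249307), np.float64(34.0)) [np.float64(39.0)]
35 [-0.016, 0.01, 0.002, 0.028]
40 [-0.033, 0.016, 0.002, 0.056]
```

```bash
python3 -m pendant '[[[-0.016,0.01,0,0.028,0],[-0.016,0.01,0,0.028,0]]]' | sed -n 2,4p; python3 -c "
from h import *
cap('scene','a3');fit('a3');arc([40])"; python3 -m pendant '[[[-0.017,0.006,0,0.028,0],[-0.017,0.006,0,0.028,0]]]'| sed -n 2,4p
python3 -c "
from h import *
cap('scene','a4');fit('a4');arc([45,50])"
```

```text
eef_pos: [554.2, 104.0, 79.2]
ee_rot: [-0.0, 0.304, 0.953, -0.0]
force: [-1.6, -0.4, 0.5]
a3 212 phi range [np.float64(32.0)] (np.float64(0.4756525730663917), np.float64(36.0)) [np.float64(41.0)]
40 [-0.017, 0.008, 0.001, 0.028]
eef_pos: [558.0, 103.1, 79.3]
ee_rot: [0.0, 0.346, 0.938, 0.0]
force: [0.1, 0.8, 0.3]
a4 216 phi range [np.float64(39.0)] (np.float64(0.5456717186039323), np.float64(41.0)) [np.float64(47.0)]
45 [-0.015, 0.009, 0.002, 0.028]
50 [-0.032, 0.015, 0.002, 0.055]
```

```bash
python3 -m pendant '[[[-0.015,0.009,0,0.028,0],[-0.015,0.009,0,0.028,0]]]' | sed -n 2,4p; python3 -c "
from h import *
cap('scene','a5');fit('a5');arc([50])"; python3 -m pendant '[[[-0.017,0.006,0,0.028,0],[-0.017,0.006,0,0.028,0]]]'| sed -n 2,4p
python3 -c "
from h import *
cap('scene','a6');fit('a6');arc([55,60])
q=cv2.imread('pics/a6.png')
a=cv2.resize(q[140:240,280:400],None,fx=6,fy=6,interpolation=cv2.INTER_CUBIC)
cv2.imwrite('pics/a6c.png',cv2.convertScaleAbs(a,alpha=1.6))"
```

```text
eef_pos: [561.5, 102.4, 79.3]
ee_rot: [0.0, 0.387, 0.922, -0.0]
force: [0.3, -0.5, 0.1]
a5 216 phi range [np.float64(44.0)] (np.float64(0.49975306649280665), np.float64(48.0)) [np.float64(53.0)]
50 [-0.015, 0.008, 0.002, 0.027]
eef_pos: [564.8, 100.7, 79.4]
ee_rot: [0.0, 0.427, 0.904, 0.0]
force: [-0.1, -0.6, 0.0]
a6 220 phi range [np.float64(54.0)] (np.float64(0.661076280404102), np.float64(57.0)) [np.float64(63.0)]
55 [-0.014, 0.009, 0.002, 0.027]
60 [-0.031, 0.015, 0.002, 0.055]
```

View pics/a6c.png

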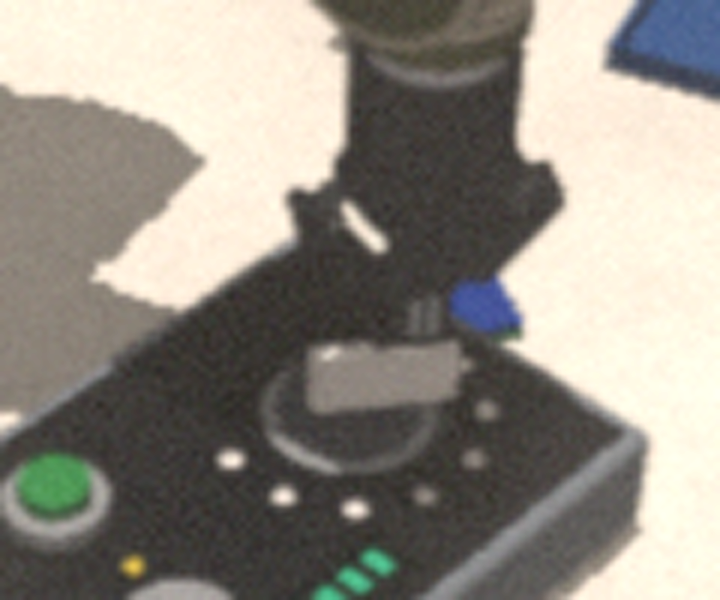

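The lever is at about 53–57°, almost horizontal in the crop with its end at (460,370). I'll hold still to see whether it settles on a detent.

```bash
python3 -m pendant '[[[0,0,0,0,0],[0,0,0,0,0],[0,0,0,0,0],[0,0,0,0,0],[0,0,0,0,0],[0,0,0,0,0]]]' | sed -n 1,4p; python3 -c "
from h import *
cap('scene','b1');fit('b1');cap('top','tb1')
# calibrate fit: simulate by model? print bias on visible side line instead
for f in ('s1','a1','a3','a5','a6','b1'):
    d=np.load(f'pics/{f}.npy'); c=ctrl.get_calibration('scene'); K=np.array(c['K']); R=rot(c['rotation'])
    v,u=np.nonzero(d>0); X=np.array(c['origin'])+(np.linalg.inv(K)@np.array([u,v,np.ones_like(u)])*d[v,u]).T@R.T
    r=X[:,:2]-AX; m=(np.hypot(*r.T)<56)&(X[:,2]>76)&(X[:,2]<93); r=r[m]
    # robust line with cv2
    l=cv2.fitLine(r.astype(np.float32),cv2.DIST_WELSCH,0,.01,.01).ravel(); D=l[:2]*(1 if l[:2]@r.mean(0)>0 or l[1]>0 else -1)
    print(f,len(r),'phi',105+np.degrees(TH-np.arctan2(D[1],D[0])),'offset',l[2:]@[-D[1],D[0]])
"
```

```text
time_s: 6.4
eef_pos: [564.7, 100.9, 79.3]
ee_rot: [0.0, 0.428, 0.904, 0.0]
force: [0.9, -0.8, 0.0]
b1 230 phi range [np.float64(63.0)] (np.float64(0.6771567263616318), np.float64(67.0)) [np.float64(72.0)]
s1 87 phi 17.4432 offset -6.596506
a1 111 phi 29.987122 offset -6.887967
a3 114 phi 32.21251 offset -7.1886606
a5 114 phi 43.59339 offset -7.3446283
a6 111 phi 53.533764 offset -7.5730605
b1 131 phi 59.92078 offset -7.8785343
```

Fitting a line to the lever's side face is the better measure. It settled at 59.9°, which is position 2. On to position 3.

```bash
sed -i '/^def fit/,$d' h.py
cat >> h.py <<'E'
def ang(f):
    cap('scene',f); d=np.load(f'pics/{f}.npy'); c=ctrl.get_calibration('scene'); K=np.array(c['K']); R=rot(c['rotation'])
    v,u=np.nonzero(d>0); X=np.array(c['origin'])+(np.linalg.inv(K)@np.array([u,v,np.ones_like(u)])*d[v,u]).T@R.T
    r=X[:,:2]-AX; m=(np.hypot(*r.T)<56)&(X[:,2]>76)&(X[:,2]<93); r=r[m]; r=r[fingmask(r)]
    l=cv2.fitLine(r.astype(np.float32),cv2.DIST_WELSCH,0,.01,.01).ravel(); D=l[:2]; D=D*np.sign(D@r.mean(0))
    print(f,len(r),'phi',105+np.degrees(TH-np.arctan2(D[1],D[0])),'offset',l[2:]@[-D[1],D[0]],'mean',r.mean(0))
E
python3 -c "
from h import *
arc(range(55,81,5))"
```

```text
55 [-0.014, 0.009, 0.002, 0.026]
60 [-0.031, 0.015, 0.002, 0.054]
65 [-0.048, 0.02, 0.002, 0.081]
70 [-0.066, 0.022, 0.002, 0.109]
75 [-0.083, 0.024, 0.002, 0.137]
80 [-0.101, 0.024, 0.002, 0.165]
```

```bash
python3 -m pendant '[[[-0.014,0.009,0,0.026,0],[-0.031,0.015,0,0.054,0],[-0.048,0.02,0,0.081,0],[-0.066,0.022,0,0.109,0],[-0.083,0.024,0,0.137,0],[-0.083,0.024,0,0.137,0],[-0.101,0.024,0,0.165,0],[-0.101,0.024,0,0.165,0],[-0.101,0.024,0,0.165,0],[-0.101,0.024,0,0.165,0],[-0.101,0.024,0,0.165,0],[-0.101,0.024,0,0.165,0]]]' | sed -n 1,4p; python3 -c "
from h import *
ang('c1');arc(range(85,111,5))"
```

```text
time_s: 7.7
eef_pos: [581.1, 88.3, 79.3]
ee_rot: [0.0, 0.645, 0.764, -0.0]
force: [-0.2, 0.7, -0.5]
c1 112 phi 88.36408989420997 offset -8.818947050607756 mean [18.25058889 -7.91799694]
85 [-0.016, 0.007, 0.002, 0.028]
90 [-0.033, 0.013, 0.002, 0.055]
95 [-0.05, 0.018, 0.002, 0.083]
100 [-0.067, 0.021, 0.002, 0.111]
105 [-0.085, 0.022, 0.002, 0.139]
110 [-0.102, 0.022, 0.002, 0.166]
```

Position 3 reached (about 90°). Next is position 4.

```bash
python3 -m pendant '[[[-0.016,0.007,0,0.028,0],[-0.033,0.013,0,0.055,0],[-0.05,0.018,0,0.083,0],[-0.067,0.021,0,0.111,0],[-0.085,0.022,0,0.139,0],[-0.085,0.022,0,0.139,0],[-0.102,0.022,0,0.166,0],[-0.102,0.022,0,0.166,0],[-0.102,0.022,0,0.166,0],[-0.102,0.022,0,0.166,0],[-0.102,0.022,0,0.166,0],[-0.102,0.022,0,0.166,0]]]' | sed -n 1,4p; python3 -c "
from h import *
ang('d1');arc(range(115,141,5))"
```

```text
time_s: 8.95
eef_pos: [588.9, 69.0, 79.3]
ee_rot: [0.0, 0.82, 0.572, -0.0]
force: [0.5, -0.2, -0.3]
d1 85 phi 116.95015346188731 offset -8.782376806078787 mean [ 20.10083286 -17.73412104]
115 [-0.016, 0.008, 0.002, 0.028]
120 [-0.033, 0.014, 0.002, 0.056]
125 [-0.05, 0.018, 0.002, 0.084]
130 [-0.067, 0.021, 0.002, 0.112]
135 [-0.085, 0.022, 0.002, 0.139]
140 [-0.103, 0.022, 0.002, 0.167]
```

Position 4 reached. For the last click I'll stop the finger at about 138°.

```bash
python3 -m pendant '[[[-0.016,0.008,0,0.028,0],[-0.033,0.014,0,0.056,0],[-0.05,0.018,0,0.084,0],[-0.067,0.021,0,0.112,0],[-0.085,0.022,0,0.139,0],[-0.085,0.022,0,0.139,0],[-0.095,0.022,0,0.155,0],[-0.095,0.022,0,0.155,0],[-0.095,0.022,0,0.155,0],[-0.095,0.022,0,0.155,0],[-0.095,0.022,0,0.155,0],[-0.095,0.022,0,0.155,0]]]' | sed -n 1,4p; python3 -c "
from h import *
ang('e1');print(shift(np.r_[BT,150],80), ctrl.sense()['joints'])"
```

```text
time_s: 10.2
eef_pos: [586.5, 49.6, 79.3]
ee_rot: [0.0, 0.934, 0.357, -0.0]
force: [-1.2, -0.7, 0.4]
e1 37 phi 144.4992379252986 offset -7.222727107439198 mean [ 16.32756342 -31.73054136]
[-0.8159 -0.0104 -0.3536 -0.2118] [-1.14569595e-01  6.03526902e-01  1.47725500e+00 -6.27527199e-07
  1.06087145e+00  7.25291331e-01]
```

Backing the finger off the lever (+x in the tool), then lifting and looking.

```bash
python3 -m pendant '[[[0.04,0,0,0,0],[0.08,0,0,0,0],[0.08,0,-0.2,0,0],[0.08,0,-0.4,0,0],[0.08,0,-0.4,0,0],[0.08,0,-0.4,0,0]]]' | sed -n 1,4p; python3 -c "
from h import *
ang('f1');print(shift(np.r_[BT,110],40))
p,d=cap('top','tf'); a=cv2.resize(p[145:245,265:405],None,fx=5.5,fy=5.5,interpolation=cv2.INTER_CUBIC); q=cv2.imread('pics/f1.png')
b=cv2.resize(q[175:235,300:380],None,fx=6,fy=6,interpolation=cv2.INTER_CUBIC)
o=np.zeros((550,800,3),np.uint8); o[:,:320]=a[:,60:380]; o[:360,320:800]=b
cv2.imwrite('pics/fc.png',cv2.convertScaleAbs(o,alpha=1.6))"
```

```text
time_s: 10.85
eef_pos: [598.9, 60.6, 159.7]
ee_rot: [0.0, 0.934, 0.357, 0.001]
force: [-0.2, 0.7, -2.0]
f1 32 phi 144.56201788609945 offset -7.225151783916317 mean [ 16.69257147 -34.48460446]
[-0.8963 -0.0087  0.2434  0.0104]
```

View pics/fc.png

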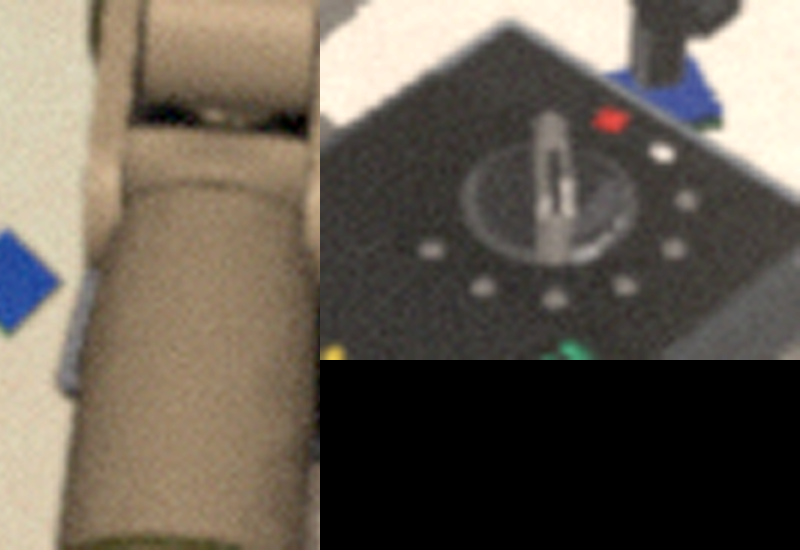

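The lever's black line points at the fifth dot: red is at crop (611,120), dot 5 at (555,298) and the lever end at (555,250). Next I'll go over the button.

```bash
python3 -m pendant '[[[-0.2,0,0,0,0],[-0.4,0,0,0,0],[-0.6,0,0,0,0],[-0.8,0,0,0,0],[-0.896,-0.009,0,0,0],[-0.896,-0.009,0.1,0,0],[-0.896,-0.009,0.25,0,0],[-0.896,-0.009,0.25,0,0],[-0.896,-0.009,0.25,0,0],[-0.896,-0.009,0.25,0,0]]]' | sed -n 1,4p; python3 -c "
from h import *
print(shift(np.r_[BT,84],40)); p,d=cap('scene','g1'); a=cv2.resize(p[170:250,240:340],None,fx=6,fy=6,interpolation=cv2.INTER_CUBIC);cv2.imwrite('pics/g1c.png',cv2.convertScaleAbs(a,alpha=1.6))"
```

```text
time_s: 11.95
eef_pos: [464.3, -58.1, 110.2]
ee_rot: [0.0, 0.934, 0.357, 0.0]
force: [0.3, -0.4, 1.0]
[-0.0018 -0.0035  0.1311  0.0104]
```

View pics/g1c.png

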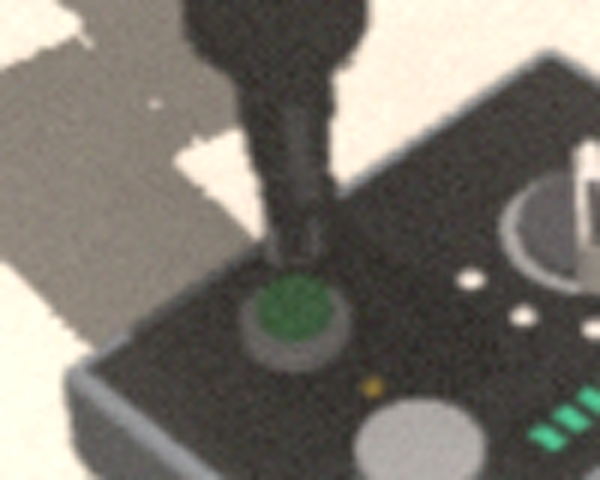

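The fingertip (crop 293,262) stands right above the green button (295,305). Pressing slowly now.

```bash
python3 -m pendant '[[[0,0,0.07,0,0],[0,0,0.12,0,0],[0,0,0.14,0,0],[0,0,0.15,0,0],[0,0,0.16,0,0],[0,0,0.165,0,0],[0,0,0.165,0,0],[0,0,0.165,0,0]]]' | sed -n 1,4p;  python3 -m pendant '[[[0,0,0.005,0,0],[0,0,0.01,0,0],[0,0,0.01,0,0],[0,0,0.01,0,0]]]' | sed -n 1,4p
```

```text
time_s: 12.8
eef_pos: [463.7, -57.9, 76.5]
ee_rot: [-0.0, 0.934, 0.357, -0.0]
force: [-3.6, 1.6, 5.8]
time_s: 13.2
eef_pos: [463.8, -58.0, 75.7]
ee_rot: [0.0, 0.934, 0.357, 0.0]
force: [-9.3, 3.5, 22.6]
```

The force jumped to 22.6 N at z 75.7, so the button is at its stop. Releasing.

```bash
python3 -m pendant '[[[0,0,-0.04,0,0],[0,0,-0.1,0,0],[0,0,-0.3,0,0],[0,0,-0.5,0,0],[0,0,-0.6,0,0],[0,0,-0.6,0,0],[0,0,-0.6,0,0],[0,0,-0.6,0,0]]]' | sed -n 1,4p; python3 -c "
from h import *
ang('h1'); p=cv2.imread('pics/h1.png'); a=cv2.resize(p[150:290,240:400],None,fx=4.2,fy=4.2,interpolation=cv2.INTER_CUBIC);cv2.imwrite('pics/h1c.png',cv2.convertScaleAbs(a,alpha=1.6))"
```

```text
time_s: 14.0
eef_pos: [463.3, -57.9, 193.0]
ee_rot: [-0.001, 0.934, 0.357, -0.001]
force: [0.1, 0.9, 0.4]
h1 38 phi 143.6319525914727 offset -7.217392505290604 mean [ 16.22455672 -33.33489974]
```

View pics/h1c.png

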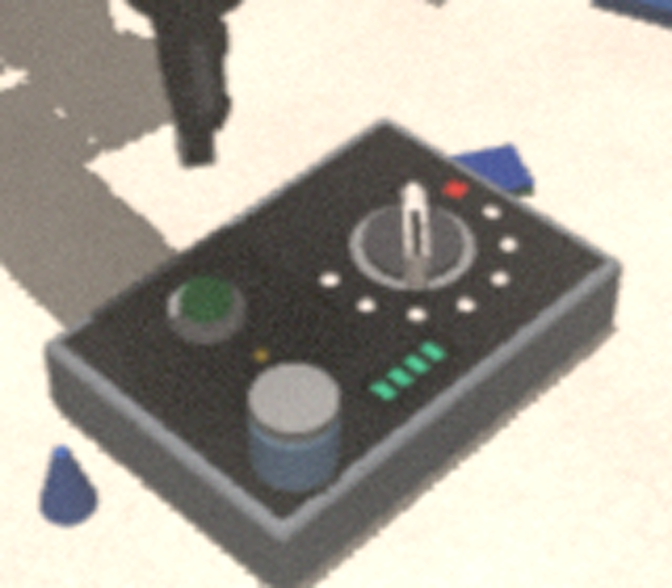

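Lever at the fifth dot (417,314), button up (207,298), cone, jar and tiles in place. A last check on the angle, because the line fit read 144°.

```bash
python3 -c "
from h import *
from scipy import ndimage
p=cv2.imread('pics/h1.png').astype(float).min(2)
def mask(ph):
    a=TH+np.radians(105-ph); D=np.array([np.cos(a),np.sin(a)]); e=np.array([-D[1],D[0]])
    P=[np.r_[AX+s*D+t*e,z] for s in(50,-20) for t in(7,-7) for z in(69,101)]
    m=np.zeros((400*8,640*8),np.uint8); h=cv2.convexHull(((proj('scene',P)+.5)*8).astype(np.float32)); cv2.fillConvexPoly(m,h.astype(int),1)
    return cv2.resize(m.astype(np.float32),(640,400),interpolation=cv2.INTER_AREA)
for ph in range(120,171,5):
    m=mask(ph); ring=cv2.dilate(m,np.ones((5,5)))-m
    print(ph,round((p*m).sum()/m.sum()-(p*ring).sum()/ring.sum(),2))
    if ph%10==0: a=TH+np.radians(105-ph); D=np.array([np.cos(a),np.sin(a)]); print('   rear,tip crop',((proj('scene',[np.r_[AX-20*D,101],np.r_[AX+50*D,101],np.r_[AX+50*D,69]])-[240,150]+.4)*4.2).round().tolist())
"
```

```text
120 16.33
   rear,tip crop [[398.0, 181.0], [457.0, 245.0], [455.0, 281.0]]
125 16.99
130 20.97
   rear,tip crop [[403.0, 180.0], [445.0, 249.0], [443.0, 285.0]]
135 24.64
140 28.86
   rear,tip crop [[408.0, 179.0], [432.0, 252.0], [430.0, 287.0]]
145 32.33
150 33.33
   rear,tip crop [[413.0, 178.0], [418.0, 252.0], [416.0, 288.0]]
155 28.73
160 26.08
   rear,tip crop [[419.0, 179.0], [404.0, 252.0], [403.0, 287.0]]
165 22.75
170 19.47
   rear,tip crop [[424.0, 180.0], [391.0, 249.0], [390.0, 285.0]]
```

The silhouette match peaks at about 149°, and the tip at (418,~250–288) agrees with 150°. Handing in.

```bash
python3 -c "
from h import *
print(ctrl.finish_job())"
```

```text
the job is handed in; nothing more can be done
None
```

I pushed the selector clockwise with a fingertip to the fifth white dot (measured at about 149°, nominal 150°), then pressed the green start button to its stop and let it spring back up, and handed the job in at about 14 s.

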